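Desiccant change: load the caddy, crack the dry box

TASK

Get the desiccant change ready at the key-cutting bench: put the two fresh (blue) jars down upright in empty cells of the caddy, one per cell and without dropping them, leaving the spent jars and everything else where they are. Then take the yellow pull of the dry box, break the stuck lid free without flinging it wide open, and hold it just ajar with its front edge about 3 cm up so that the box can breathe. Finish like that, still holding the lid with the gripper: do not let go.

Things in the scene. Friction and masses are not known exactly. Their poses are not given: they have to be found in the camera images.
- fresh_a: Fresh desiccant jar: blue body, white cap, standing on the bench between the robot and the dry box. lidded jar, 92 mm tall: body 46 mm across up to 64 mm height, cap 48 mm across from 66 to 92 mm; origin at the centre of its underside, z up; about 0.1 to 0.2 kg. Grip it by the cap from above.
- fresh_b: The second fresh desiccant jar, like fresh_a, same size; the two may stand either way round.
- spent_a: Spent desiccant jar: orange body, black cap, already standing in one cell of the caddy. Same size as a fresh jar.
- spent_b: The second spent desiccant jar (orange, black cap), in another cell of the caddy.
- caddy: Low open wooden caddy fixed to the bench, 165 (x) x 245 (y) x 45 mm high, walls and dividers 5 mm, floor 5 mm thick, dividers as high as the walls; 2 x 3 cells, their centres at x = -40, +40 mm and y = -80, 0, +80 mm in the caddy's frame. Each cell about 75 mm square. Two cells hold spent jars, the other four hold only a paper liner. Origin under its centre, z up.
- dry_box: Grey plastic dry box fixed to the bench, 200 (x) x 240 (y) x 90 mm high without its lid; origin under its centre, its -x side is its front (roughly towards the robot), z up.
- lid: The dry box's blue lid, 206 x 248 mm, 12 mm thick, about 0.4 kg, hinged along the box's rear (+x) top edge. Its origin lies on the hinge line; shut, its axes are those of the box and it reaches 203 mm to -x from the origin.
- lid_pull (a point): Centre of the yellow upright pull on top of the lid near its front edge: a block 34 mm front to back (lid's x), 24 mm wide (lid's y), 40 mm tall, this point at half its height (122 mm above the bench with the lid shut), 175 mm in front of the hinge line and 32 mm above it. Moves with the lid.
- lid_hinge (a point): Middle of the hinge line, on the box's rear top edge 90 mm above the bench; the hinge runs along the box's y.
- lid_angle (a joint): Lid angle in rad: 0 shut, grows as the front edge rises (0.15 is about 30 mm at the front edge), stops at 0.5. The rubber seal sticks: lifting at the pull, the force peaks at roughly 13 to 20 N within the first 5 mm or so, lets go when the front edge is about 7 mm up, and leaves only the lid's own weight (2 to 3 N at the pull). Let go, the lid falls back to rest on the seal, about 7 mm up.
- oil: Bystander, leave alone: yellow oil bottle, 48 mm across, 130 mm tall, origin under its centre.
- padlock: Bystander, leave alone: brass padlock lying flat, 45 x 50 x 22 mm, origin under its body.
- driver: Bystander, leave alone: screwdriver with orange handle, lying.
- key_tray: Bystander, leave alone: low wooden tray of loose key blanks, 140 x 200 x 30 mm.
Mind the look-alikes: they are no part of the job. What is shaped like the spent_a but green or pink is not meant.

How it is judged (in metres and radians):
On the way, in this order (a step that is already met when the one before it is completed fails the run):
1. both fresh jars stand upright on the floor of caddy cells, let go, with the lid still shut (x of fresh_a in the frame of caddy between -0.085 and 0.085 m and y of fresh_a in the frame of caddy between -0.125 and 0.125 m and height (world z) of each of fresh_a, fresh_b below 0.011 m and angle between each of fresh_a, fresh_b's own z axis and vertical below 0.12 rad and linear speed of each of fresh_a, fresh_b below 0.03 m/s and contact force between the fingers and fresh_a below 0.2 N and x of fresh_b in the frame of caddy between -0.085 and 0.085 m and y of fresh_b in the frame of caddy between -0.125 and 0.125 m and contact force between the fingers and fresh_b below 0.2 N and value of joint lid_angle below 0.03 rad), for 0.2 s.
2. the lid is broken free by the gripper (value of joint lid_angle above 0.06 rad and contact force between the fingers and lid above 1 N), for 0.1 s.
At the end, for the whole second after the job is handed in: Both fresh jars and both spent jars stand upright (within 7 degrees) on the floor of caddy cells, one per cell, fresh jars released and still; the fingers hold the lid (more than 2 N) at rest with its angle between 0.09 and 0.25 rad (front edge about 18 to 50 mm up) (x of fresh_a in the frame of caddy between -0.085 and 0.085 m and y of fresh_a in the frame of caddy between -0.125 and 0.125 m and height (world z) of each of fresh_a, fresh_b, spent_a, spent_b below 0.011 m and angle between each of fresh_a, fresh_b, spent_a, spent_b's own z axis and vertical below 0.12 rad and linear speed of each of fresh_a, fresh_b below 0.03 m/s and contact force between the fingers and fresh_a below 0.2 N and x of fresh_b in the frame of caddy between -0.085 and 0.085 m and y of fresh_b in the frame of caddy between -0.125 and 0.125 m and contact force between the fingers and fresh_b below 0.2 N and x of spent_a in the frame of caddy between -0.085 and 0.085 m and y of spent_a in the frame of caddy between -0.125 and 0.125 m and x of spent_b in the frame of caddy between -0.085 and 0.085 m and y of spent_b in the frame of caddy between -0.125 and 0.125 m and value of joint lid_angle between 0.09 and 0.25 rad and velocity of joint lid_angle between -0.06 and 0.06 rad/s and contact force between the fingers and lid above 2 N); the arm keeps its last pose, push and grip.
It fails at once if a bystander on the bench is shoved more than 3 cm (distance of any of oil, padlock, driver, key_tray from where it was at the start of the episode above 0.03 m).
It fails at once if a spent jar is taken out of its cell or tipped (distance of any of spent_a, spent_b from where it was at the start of the episode above 0.05 m or angle between any of spent_a, spent_b's own z axis and vertical above 0.5 rad).
It fails at once if a fresh jar is dropped (faster than 0.65 m/s, untouched by the fingers) ((linear speed of fresh_a above 0.65 m/s and contact force between the fingers and fresh_a below 0.05 N) or (linear speed of fresh_b above 0.65 m/s and contact force between the fingers and fresh_b below 0.05 N)).
It fails at once if the lid is flung wide open (more than 0.4 rad, 8 cm) (value of joint lid_angle above 0.4 rad).
It also fails if it takes over 69 s, if anything falls off the work surface, if the arm or the gripper's body presses on something with over 40 N, if the wrist force passes 120 N, or if a joint passes its speed limit or range.

ROBOT

A 7-joint arm with a two-finger parallel gripper is mounted at the origin on the work surface. World frame = base frame: x ahead of the robot, y to its left, z up, the work surface at z = 0. Lengths are in m, angles in degrees, forces in N, time in s.
With the tool pointing down it reaches from about 0.425 to 0.875 m from the base axis. Payload 4.7 kg.
Tool frame: the origin (TCP) lies between the finger pads; the fingertips stand 22 mm ahead of it and the grasp point (between the pads) lies 3 mm ahead of it (env.tip_reach is the distance from the TCP to the fingertips, in m); z points along the fingers, y is the line along which they close (so a half turn about z gives the same grasp; the last joint's range is limited). The gripper opens to 87 mm and grips with 3 to 60 N. Pads are 19 mm wide; open, the fingers measure 117 mm over their backs; the gripper's body (75 mm by 190 mm) begins 51 mm behind the grasp point.
Start: joints at [70.422, 18.392, -4.016, 83.108, 1.295, 78.541, -3.26], TCP at [0.226, -0.609, 0.245] pointing down, gripper open.
Joint ranges: [-163.93, 163.93], [-17.29, 119.83], [-79.2, 71.16], [3.27, 140.29], [-89.18, 269.18], [5.43, 117.66], [-154.24, 154.24]. Speed limits (degrees/s): [147.25, 147.25, 180, 180, 180, 180, 180].

INTERFACE

Orientations are given as [roll, pitch, yaw] about the fixed x, y, z axes, in that order (R = Rz(yaw) Ry(pitch) Rx(roll)).
In Python, from cell import env gives the robot as it stands.
- The arm moves only by the shell command python3 -m creep 'ROWS' [FORCE]. ROWS is JSON, one flat list of numbers, 7 for each row, row after row: the finger opening in mm, from 0 to 87, then the shift along the tool's x, y, z in units of 30 mm (1.0 is 30 mm), then the turn, a rotation vector about the tool's x, y, z in units of 6 degrees (1.0 is 6 degrees). A call has 1 to 12 rows; each row is the pose to reach, as a shift and turn from the pose commanded when the call began, along the tool's axes at that moment; what a row does not reach only later rows make up. A row lasts 1/10 s, in which the tool goes at most 50 mm and 8.59 degrees, less where a joint would pass 70% of its speed; a pose out of reach is approached as far as the arm can. A call with a gripper value outside its range is refused whole. The fingers move at their own pace and stop on an object; FORCE is the grip in N (left out, the last holds). Time passes only in rows, so rows that repeat a pose let the fingers close. It gives the time, the measured TCP pose, the force, the opening and the grip force at its end, in the units of the state.
- env.get_obs(): the state, without advancing time (a new reading comes with each control period).
- env.read_camera(name): name is "scene" or "top" or "wrist"; returns a dict with "color" (384x512x3 uint8, red, green, blue), "depth" (384x512 float32, m along the optical axis (not along the pixel's ray), 0 where there is no reading), "fovy" (degrees; the focal length in pixels is half the picture's height over the tangent of half this angle, whatever the lens; pixels are square), "cx", "cy" (the principal point, pixels), "D" ([k1, k2, p1, p2, k3] as OpenCV has them; the pictures are not rectified), "R" (3x3) and "t" (3): a world point X has camera coordinates R X + t. Camera axes: x right, y down, z forward; pixel columns grow to the right and rows downward; lengths in m; the calibration is good to about 2 mm. A picture is of the moment at which its call begins.
- env.sign_off(): hands the job in; it is judged then, once.
The state is a dict: "time_s": time; "qpos": joint angles; "joint_velocities": joint speeds; "effort": joint torques, N m; "tool_pos": TCP position; "tool_rot": TCP orientation; "force": force on the tool from outside, world axes, zero at the start; "wrist_torque": the same for the moment, N m; "grip_width": finger opening in m; "grasp_force": force on a finger pad.
Only numpy, scipy, OpenCV 4.12 (cv2) and the standard library are available. Lean on these libraries where they do the work, as an engineer would, in place of code of your own. Each camera call takes 0.05 s, during which the arm holds its last target. There are 200 camera calls.

## Working session

There is one attempt and no reset: what is moved stays moved. The work goes in short steps, Python scripts to look and compute and a shell command to move; the robot and the scene stay as the last step left them, time stands still between calls to the robot, and variables do not carry over. Pictures are saved under pics/ and viewed, at most 10 in all, crops included, and the job is handed in when it is done.

```bash
ls; mkdir -p pics; cat > h.py <<'E'
import numpy as np, cv2
from cell import env
from scipy.spatial.transform import Rotation as Ro
def cam(n):
    c=env.read_camera(n); f=c["color"].shape[0]/2/np.tan(np.radians(c["fovy"])/2)
    c["K"]=np.array([[f,0,c["cx"]],[0,f,c["cy"]],[0,0,1]]); return c
def rays(c,uv):
    p=cv2.undistortPoints(np.array(uv,float).reshape(-1,1,2),c["K"],np.array(c["D"],float)).reshape(-1,2)
    return np.c_[p,np.ones(len(p))]
def onplane(c,uv,z):
    d=rays(c,uv)@c["R"]; o=-c["R"].T@c["t"]
    return o+d*((z-o[2])/d[:,2])[:,None]
def bydepth(c,uv):
    uv=np.array(uv).reshape(-1,2); r=rays(c,uv); ui=uv.round().astype(int)
    return (r*c["depth"][ui[:,1],ui[:,0]][:,None]-c["t"])@c["R"]
def proj(c,X):
    return cv2.projectPoints(np.array(X,float).reshape(-1,1,3),cv2.Rodrigues(c["R"])[0],np.array(c["t"],float),c["K"],np.array(c["D"],float))[0].reshape(-1,2)
def save(n,im): cv2.imwrite("pics/"+n,im[...,::-1])
E
python3 - <<'E'
from h import *
o=env.get_obs(); print(o)
a=cam("top");b=cam("scene")
print(-a["R"].T@a["t"],-b["R"].T@b["t"])
save("top.png",a["color"]);save("scene.png",b["color"])
np.savez("top.npz",**a)
E
```

```text
pics
{'time_s': 0.0, 'qpos': array([70.42072689, 18.4390689 , -4.01684727, 83.1748659 ,  1.29532427,
       78.54139848, -3.26047714]), 'joint_velocities': array([-0.00138527, -0.09315518,  0.00652774,  0.06725709,  0.01784428,
       -0.0361968 ,  0.01366249]), 'effort': array([-4.85949731e-04, -4.91293502e+01, -4.04026229e-01, -3.12523592e+01,
       -6.37664529e-02,  4.39361797e-02,  1.47004666e-04]), 'tool_pos': array([ 0.22622074, -0.6088131 ,  0.24346188]), 'tool_rot': array([-1.79889935e+02,  5.69798136e-03,  2.03898636e+01]), 'force': array([-0.14147635, -0.38779999, -0.14770515]), 'wrist_torque': array([ 0.01351456,  0.00075397, -0.00050067]), 'grasp_force': 0.0, 'grip_width': 0.08718068253980002}
[ 0.43630013 -0.02919538  1.75111813] [ 1.43787555 -0.6180044   0.92298827]
```

View pics/top.png

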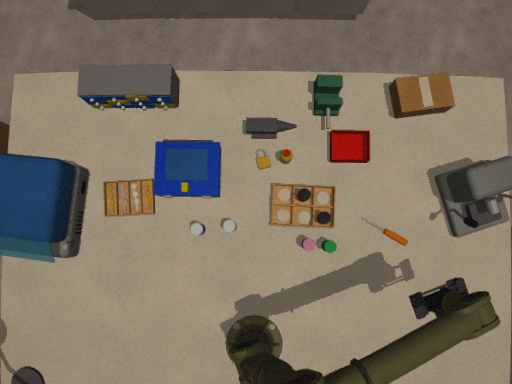

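View pics/scene.png

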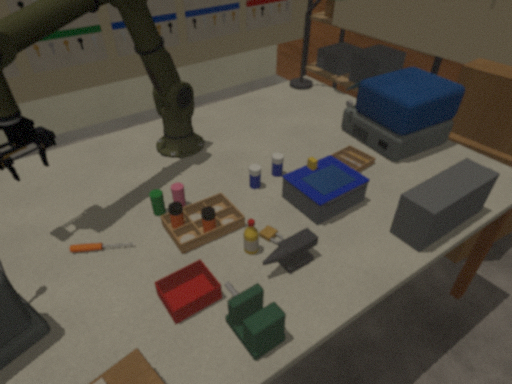

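The top view has +x up and +y left. The two white-capped jars are at (197,229) and (229,226), and the scene view shows both with blue bodies. The caddy is at about (303,205), with black spent caps at (304,195) and (323,217). The pull is at (185,187). The look-alikes, pink (309,244) and green (330,246), are outside the caddy. Next I'll measure these and confirm with one crop.

```bash
python3 - <<'E'
from h import *
a=cam("top"); im=a["color"]; hsv=cv2.cvtColor(im,cv2.COLOR_RGB2HSV).astype(int); H,S,V=hsv[...,0],hsv[...,1],hsv[...,2]
def blobs(m,box,mn=8):
    x0,y0,x1,y1=box; k=np.zeros(m.shape,np.uint8); k[y0:y1,x0:x1]=m[y0:y1,x0:x1]
    n,l,s,c=cv2.connectedComponentsWithStats(k); return [(c[i],s[i]) for i in range(1,n) if s[i,4]>=mn],l
print("jar pix",hsv[229,197],hsv[226,229],"bench",hsv[250,180], "pull",hsv[187,185],"lid",hsv[145,160],"wood",hsv[205,271])
P={}
for nm,m,box,z in [("cap",(H>85)&(H<130)&(V>130)|(V>185)&(S<40),(185,210,245,245),.092),("black",V<60,(272,185,335,228),.092),("pull",(H>18)&(H<35)&(S>150)&(V>120),(170,175,200,200),.142)]:
    for c,s in blobs(m,box)[0]:
        print(nm,c.round(1),s,onplane(a,c,z).round(4),bydepth(a,c).round(4))
m=((H>5)&(H<25)&(S>90)).astype(np.uint8); k=np.zeros_like(m);k[180:232,265:340]=m[180:232,265:340]
cs,_=cv2.findContours(k,cv2.RETR_EXTERNAL,cv2.CHAIN_APPROX_NONE); cs=max(cs,key=cv2.contourArea)
w=onplane(a,cs.reshape(-1,2),.045); r=cv2.minAreaRect((w[:,:2]*1000).astype(np.float32)); print("caddy",r)
m=((H>105)&(H<130)&(S>150)).astype(np.uint8);k=np.zeros_like(m);k[130:205,145:230]=m[130:205,145:230]
cs,_=cv2.findContours(k,cv2.RETR_EXTERNAL,cv2.CHAIN_APPROX_NONE); cs=max(cs,key=cv2.contourArea)
w=onplane(a,cs.reshape(-1,2),.102); r=cv2.minAreaRect((w[:,:2]*1000).astype(np.float32)); print("lid",r)
save("crop.png",cv2.resize(im[130:260,145:345],None,fx=4,fy=4,interpolation=cv2.INTER_CUBIC))
E
```

```text
jar pix [ 49  12 166] [ 47  11 168] bench [ 19  62 161] pull [ 26 240 167] lid [113 211 134] wood [18 72 99]
black [303.3 194.4] [297 189  14  12 120] [[ 0.5789 -0.1814  0.092 ]] [[ 0.5785 -0.181   0.0967]]
black [323.8 217.3] [317 212  14  12 126] [[ 0.4931 -0.259   0.092 ]] [[ 0.4932 -0.2593  0.0897]]
pull [184.5 186.9] [182 183   6   9  53] [[0.5975 0.2607 0.142 ]] [[0.5971 0.2599 0.1461]]
caddy ((540.7167358398438, -185.1283416748047), (247.07005310058594, 167.08660888671875), 87.99502563476562)
lid ((672.3036499023438, 261.6050720214844), (203.20230102539062, 247.54754638671875), 0.31512168049812317)
```

View pics/crop.png

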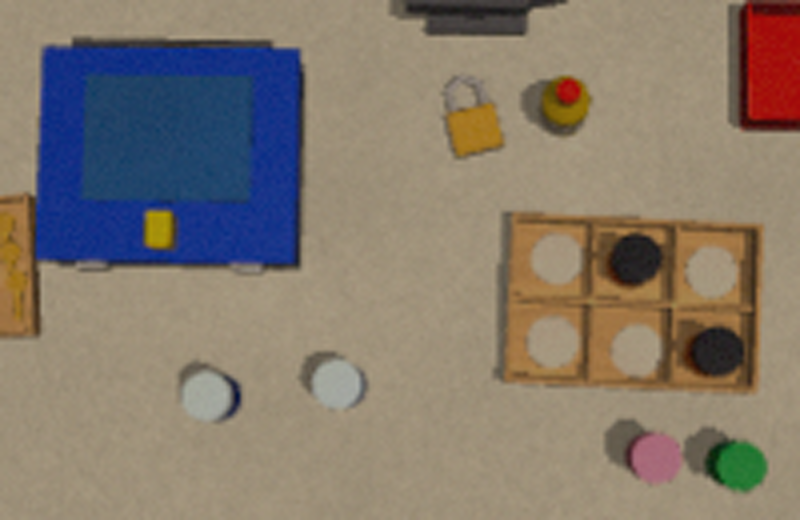

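The crop confirms the choice. The fresh jars have white caps, at crop (209,395) and (338,383), and the left one shows a blue body edge. The pink (655,458) and green (740,465) look-alikes stay put. Spent jars fill cells (40,0) and (-40,-80), so I'll use the near cells (-40,+80) and (-40,0), which are away from the oil bottle at (565,100).

```bash
cat >> h.py <<'E'
def units(p,yaw=0):
    o=env.get_obs(); R0=Ro.from_euler("xyz",o["tool_rot"],degrees=True); R1=Ro.from_euler("xyz",[180,0,yaw],degrees=True)
    print("from",o["tool_pos"].round(4),o["tool_rot"].round(2),"w",round(o["grip_width"],4))
    print("units",(R0.inv().apply(np.array(p)-o["tool_pos"])/.03).round(3),((R0.inv()*R1).as_rotvec(degrees=True)/6).round(3))
E
python3 - <<'E'
from h import *
a=cam("top")
for n,uv,z in [("A",(197.2,228.8),.092),("B",(229.5,225.8),.092),("pull",(184.75,187.25),.142),("oil",(286.3,155),.1)]: print(n,onplane(a,uv,z).round(4),bydepth(a,uv).round(4))
units([.445,.08,.2])
E
```

```text
A [[0.4445 0.2174 0.092 ]] [[0.4445 0.2178 0.0891]]
B [[0.4574 0.0956 0.092 ]] [[0.4573 0.0952 0.0975]]
pull [[0.5963 0.2595 0.142 ]] [[0.5957 0.2585 0.1478]]
oil [[ 0.7275 -0.1157  0.1   ]] [[ 0.7219 -0.114   0.1317]]
from [ 0.2263 -0.609   0.2439] [-1.7993e+02  1.0000e-02  2.0390e+01] w 0.087
units [ 14.836 -18.986   1.484] [-1.100e-02  3.000e-03  3.398e+00]
```

```bash
python3 -m creep '[87,12.4,-10,0,0,0,3.4, 87,12.4,-10,0,0,0,3.4, 87,12.4,-10,0,0,0,3.4, 87,12.4,-10,0,0,0,3.4, 87,12.4,-10,0,0,0,3.4, 87,12.4,-10,0,0,0,3.4, 87,12.4,-10,0,0,0,3.4, 87,12.4,-10,0,0,0,3.4, 87,12.4,-10,0,0,0,3.4, 87,12.4,-10,0,0,0,3.4, 87,15.4,-19.4,0,0,0,3.4, 87,15.4,-19.4,0,0,0,3.4]' 30; python3 -c "
from h import *
units([.4574,.0956,.2])"
```

```text
time_s: 1.4
tool_pos: [0.4659, -0.0971, 0.2443]
tool_rot: [-180.0, 0.0, -0.1]
force: [1.2, 1.1, -0.7]
grip_width: 0.0871
grasp_force: 0.0
from [ 0.4659 -0.0971  0.2443] [-1.7997e+02  1.0000e-02 -6.0000e-02] w 0.0871
units [-0.29  -6.422  1.478] [-0.004  0.002 -0.01 ]
```

```bash
python3 -m creep '[87,-0.3,-6.4,1.5,0,0,0, 87,-0.3,-6.4,1.5,0,0,0, 87,-0.3,-6.4,1.5,0,0,0, 87,-0.3,-6.4,1.5,0,0,0, 87,-0.3,-6.4,1.5,0,0,0, 87,-0.3,-6.4,1.5,0,0,0]'; python3 - <<'E'
from h import *
c=cam("wrist"); save("w1.png",c["color"]); print(c["fovy"],-c["R"].T@c["t"]); print(proj(c,[[.4574,.0956,.092]]))
p=cam("top"); save("t2.png",cv2.resize(p["color"][180:260,170:270],None,fx=5,fy=5))
E
```

```text
time_s: 2.0
tool_pos: [0.4565, 0.0943, 0.1993]
tool_rot: [180.0, 0.0, 0.2]
force: [-0.2, -1.5, 0.2]
grip_width: 0.087
grasp_force: 0.0
69.9646936306696 [0.52202835 0.09431251 0.33809001]
[[250.34647179 191.26935388]]
```

View pics/w1.png

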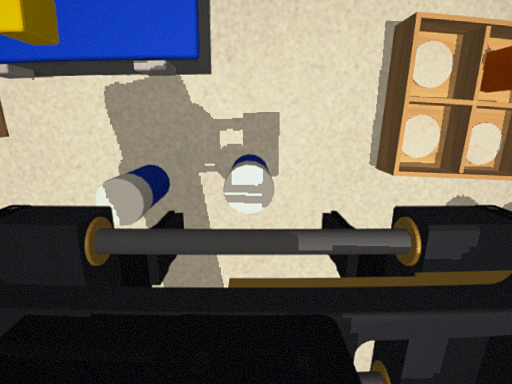

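The wrist view shows jar B's cap at (249,189), within 2 px of my projected position, and its blue body is visible. Jar A is at about (128,198). The empty-cell liners at (433,64), (421,136) and (484,144) let me refine the caddy.

```bash
python3 - <<'E'
from h import *
c=cam("wrist")
im=c["color"]; hsv=cv2.cvtColor(im,cv2.COLOR_RGB2HSV)
g=((hsv[...,1]<45)&(hsv[...,2]>150)).astype(np.uint8); k=np.zeros_like(g); k[165:215,215:285]=g[165:215,215:285]
n,l,s,ce=cv2.connectedComponentsWithStats(k)
i=1+np.argmax(s[1:,4]); ys,xs=np.where(l==i)
print("B",s[i],onplane(c,[(s[i,0]+s[i,2]/2-.5,s[i,1]+s[i,3]/2-.5)],.092).round(4))
e=cv2.convexHull(np.c_[xs,ys].astype(np.int32)).reshape(-1,2); print(cv2.minEnclosingCircle((onplane(c,e,.092)[:,:2]*1000).astype(np.float32)))
L=onplane(c,[(433,64),(421,136),(484,144)],.0055); print("liners 40,80 / -40,80 / -40,0",L.round(4))
print("A",onplane(c,[(128,198)],.092).round(4))
units([.4574,.0956,.081])
E
```

```text
B [ 221  165   64   50 2078] [[0.4598 0.0914 0.092 ]]
((458.2435302734375, 90.69200897216797), 30.359628677368164)
liners 40,80 / -40,80 / -40,0 [[ 0.5868 -0.1178  0.0055]
 [ 0.5043 -0.114   0.0055]
 [ 0.4953 -0.1974  0.0055]]
A [[0.4518 0.2088 0.092 ]]
from [0.4573 0.0918 0.1997] [ 1.7997e+02 -1.0000e-02 -1.6000e-01] w 0.087
units [ 2.000e-03 -1.280e-01  3.955e+00] [ 0.005 -0.002 -0.027]
```

```bash
python3 -m creep '[87,0.05,-0.1,0,0,0,0, 87,0.05,-0.1,1.5,0,0,0, 87,0.05,-0.1,2.6,0,0,0, 87,0.05,-0.1,3.4,0,0,0, 87,0.05,-0.1,3.9,0,0,0, 87,0.05,-0.1,3.9,0,0,0, 87,0.05,-0.1,3.9,0,0,0]'; python3 -c "
from h import *
units([.459,.096,.083])"
```

```text
time_s: 2.85
tool_pos: [0.4589, 0.096, 0.0829]
tool_rot: [-180.0, -0.0, -0.1]
force: [0.8, -0.5, 1.2]
grip_width: 0.0873
grasp_force: 0.0
from [0.4589 0.096  0.0829] [-1.7998e+02 -1.0000e-02 -8.0000e-02] w 0.0873
units [ 0.004  0.    -0.003] [-0.003 -0.001 -0.013]
```

Close, then lift.

```bash
python3 -m creep '[40,0,0,0,0,0,0, 40,0,0,0,0,0,0, 40,0,0,0,0,0,0, 40,0,0,0,0,0,0, 40,0,0,0,0,0,0, 40,0,0,0,0,0,0, 40,0,0,-0.5,0,0,0, 40,0,0,-1.5,0,0,0, 40,0,0,-3,0,0,0, 40,0,0,-4,0,0,0, 40,0,0,-4,0,0,0, 40,0,0,-4,0,0,0]' 30; python3 - <<'E'
from h import *
a=cam("top")
im=a["color"]; save("t3.png",cv2.resize(im[170:250,180:340],None,fx=5,fy=5,interpolation=cv2.INTER_CUBIC))
hsv=cv2.cvtColor(im,cv2.COLOR_RGB2HSV)
x0,y0,x1,y1=270,180,336,230
m=(hsv[y0:y1,x0:x1,1]<90)&(hsv[y0:y1,x0:x1,2]>140)
n,l,s,c=cv2.connectedComponentsWithStats(m.astype(np.uint8))
for i in range(1,n):
    if s[i,4]>20: print(s[i],onplane(a,c[i]+[x0,y0],.0055).round(4))
E
```

```text
time_s: 4.05
tool_pos: [0.4585, 0.0963, 0.2026]
tool_rot: [180.0, -0.0, -0.0]
force: [0.6, -0.8, -1.4]
grip_width: 0.0472
grasp_force: 30.0
[  0   0  66   6 285] [[ 0.6371 -0.2022  0.0055]]
[  8   9  12  12 124] [[ 0.5858 -0.111   0.0055]]
[ 46  12  13  13 124] [[ 0.5748 -0.2656  0.0055]]
[  0  23  66  27 198] [[ 0.4594 -0.1831  0.0055]]
[  7  29  13  13 128] [[ 0.5034 -0.1077  0.0055]]
[ 28  31  12  13 126] [[ 0.4958 -0.1908  0.0055]]
```

View pics/t3.png

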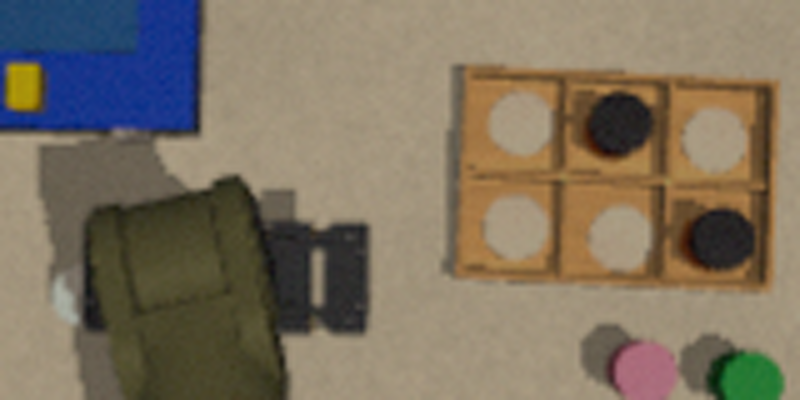

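```bash
python3 -m creep '[40,0.2,0.8,0,0,0,0, 40,0.4,1.8,0,0,0,0, 40,0.7,2.8,0,0,0,0, 40,1,3.8,0,0,0,0, 40,1.3,4.8,0,0,0,0, 40,1.5,5.7,0,0,0,0, 40,1.5,6.4,0,0,0,0, 40,1.5,6.7,0,0,0,0, 40,1.5,6.7,0,0,0,0, 40,1.5,6.7,0,0,0,0, 40,1.5,6.7,0.5,0,0,0, 40,1.5,6.7,0.5,0,0,0]'; python3 - <<'E'
from h import *
c=cam("wrist"); save("w2.png",c["color"]); units([.504,-.104,.0885])
E
```

```text
time_s: 5.3
tool_pos: [0.502, -0.1031, 0.1852]
tool_rot: [-179.9, 0.2, 0.1]
force: [-1.0, 0.8, -1.8]
grip_width: 0.0473
grasp_force: 30.0
from [ 0.5023 -0.1034  0.186 ] [-1.7995e+02  1.6000e-01  9.0000e-02] w 0.0473
units [0.064 0.023 3.249] [-0.007  0.027  0.015]
```

View pics/w2.png

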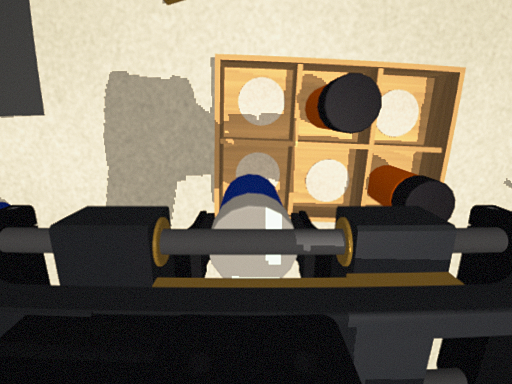

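The held jar hangs upright over its cell. The rim corners show at (217,55) and (463,68), and the divider junctions at (222,140) and (293,143), so I can check the cell centre from those.

```bash
python3 - <<'E'
from h import *
c=cam("wrist"); w=onplane(c,[(217,55),(463,68),(222,140),(297,143),(300,65)],.045)[:,:2]; print(w.round(4))
d=w[0]-w[1]; print("len",np.hypot(*d)); y=d/np.hypot(*d); x=np.array([y[1],-y[0]]); ctr=(w[0]+w[1])/2-.0825*x
for q in [(-.04,.08),(.04,.08),(0,0)]: print(q,(ctr+q[0]*x+q[1]*y).round(4))
print("yaw",np.degrees(np.arctan2(x[1],x[0])))
E
```

```text
[[ 0.6273 -0.0703]
 [ 0.619  -0.3101]
 [ 0.5475 -0.0732]
 [ 0.5446 -0.1489]
 [ 0.6186 -0.1491]]
len 0.23995558225869315
(-0.04, 0.08) [ 0.5035 -0.106 ]
(0.04, 0.08) [ 0.5835 -0.1087]
(0, 0) [ 0.5407 -0.1873]
yaw -1.9851198755882833
```

```bash
python3 -m creep '[40,0.05,0.05,0.6,0,0,0, 40,0.05,0.05,1.3,0,0,0, 40,0.05,0.05,2,0,0,0, 40,0.05,0.05,2.6,0,0,0, 40,0.05,0.05,2.95,0,0,0, 40,0.05,0.05,3.1,0,0,0, 40,0.05,0.05,3.18,0,0,0, 40,0.05,0.05,3.22,0,0,0, 40,0.05,0.05,3.22,0,0,0, 40,0.05,0.05,3.22,0,0,0]'
```

```text
time_s: 6.4
tool_pos: [0.5054, -0.1063, 0.0916]
tool_rot: [180.0, -0.1, -0.0]
force: [-0.2, 0.2, -1.3]
grip_width: 0.0473
grasp_force: 30.0
```

```bash
python3 -m creep '[40,0,0,0.04,0,0,0, 40,0,0,0.08,0,0,0, 40,0,0,0.1,0,0,0, 40,0,0,0.1,0,0,0]'
```

```text
time_s: 6.8
tool_pos: [0.5048, -0.1061, 0.0878]
tool_rot: [-180.0, 0.0, -0.0]
force: [-0.3, -0.4, -1.0]
grip_width: 0.0473
grasp_force: 30.0
```

```bash
python3 -m creep '[40,0,0,0.04,0,0,0, 40,0,0,0.04,0,0,0]'
```

```text
time_s: 7.0
tool_pos: [0.5055, -0.1061, 0.0876]
tool_rot: [180.0, -0.1, -0.0]
force: [-1.5, -0.6, 4.6]
grip_width: 0.047
grasp_force: 29.9
```

```bash
python3 -m creep '[58,0,0,0,0,0,0, 58,0,0,0,0,0,0, 58,0,0,0,0,0,0, 58,0,0,0,0,0,0, 58,0,0,-0.5,0,0,0, 58,0,0,-1.2,0,0,0, 58,0,0,-2.4,0,0,0, 58,0,0,-3.7,0,0,0, 87,0,0,-3.7,0,0,0, 87,0,0,-3.7,0,0,0]'; python3 -c "
from h import *
a=cam('top');save('t4.png',a['color'])
units([.4445,.2174,.2])"
```

```text
time_s: 8.0
tool_pos: [0.5057, -0.1063, 0.1996]
tool_rot: [179.9, -0.2, -0.0]
force: [-0.2, -0.7, -1.1]
grip_width: 0.0671
grasp_force: 0.0
from [ 0.5048 -0.1062  0.1982] [ 1.7997e+02 -2.0000e-02 -2.0000e-02] w 0.0704
units [ -2.013 -10.786  -0.067] [ 0.005 -0.004 -0.003]
```

```bash
python3 -m creep '[87,-2,-10.8,0,0,0,0, 87,-2,-10.8,0,0,0,0, 87,-2,-10.8,0,0,0,0, 87,-2,-10.8,0,0,0,0, 87,-2,-10.8,0,0,0,0, 87,-2,-10.8,0,0,0,0, 87,-2,-10.8,0,0,0,0, 87,-2,-10.8,0,0,0,0, 87,-2,-10.8,0,0,0,0, 87,-2,-10.8,0,0,0,0]'; python3 - <<'E'
from h import *
c=cam("wrist"); save("w3.png",c["color"]); print(proj(c,[[.4445,.2174,.092],[.446,.218,.092]]))
units([.446,.218,.083])
E
```

```text
time_s: 9.05
tool_pos: [0.445, 0.2161, 0.1968]
tool_rot: [179.9, 0.1, -0.1]
force: [0.3, -0.7, 0.3]
grip_width: 0.0872
grasp_force: 0.0
[[250.25673841 193.36813273]
 [249.59540439 191.79425902]]
from [0.4453 0.216  0.197 ] [ 1.7994e+02  7.0000e-02 -1.7000e-01] w 0.087
units [ 0.029 -0.072  3.801] [ 0.01   0.011 -0.029]
```

View pics/w3.png

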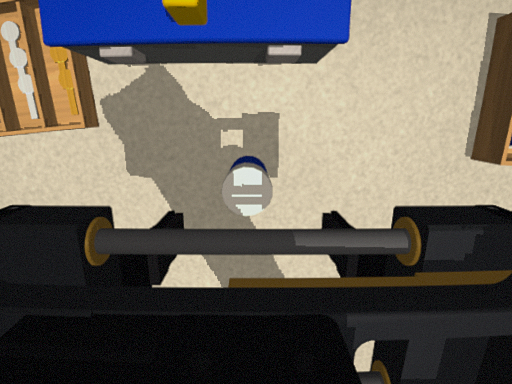

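Jar A's cap is at (247,191), within 3 px of the estimate, with its blue body visible and clear of the box. Now descend, grip and lift.

```bash
python3 -m creep '[87,0.05,-0.1,0.5,0,0,0, 87,0.05,-0.1,1.5,0,0,0, 87,0.05,-0.1,2.6,0,0,0, 87,0.05,-0.1,3.4,0,0,0, 87,0.05,-0.1,3.8,0,0,0, 87,0.05,-0.1,3.8,0,0,0, 87,0.05,-0.1,3.8,0,0,0, 40,0.05,-0.1,3.8,0,0,0, 40,0.05,-0.1,3.8,0,0,0, 40,0.05,-0.1,3.8,0,0,0, 40,0.05,-0.1,3.8,0,0,0, 40,0.05,-0.1,3.8,0,0,0]' 30
```

```text
time_s: 10.3
tool_pos: [0.4466, 0.2209, 0.0839]
tool_rot: [180.0, -0.0, -0.0]
force: [0.2, -0.3, -0.5]
grip_width: 0.0552
grasp_force: 0.0
```

```bash
python3 -m creep '[40,0,0,0,0,0,0, 40,0,0,0,0,0,0, 40,0,0,-0.5,0,0,0, 40,0,0,-1.5,0,0,0, 40,0,0,-2.8,0,0,0, 40,0,0,-4,0,0,0, 40,0,0,-4,0,0,0, 40,0,0,-4,0,0,0]'; python3 -c "
from h import *
units([.5835,-.105,.2])"
```

```text
time_s: 11.1
tool_pos: [0.4469, 0.2211, 0.205]
tool_rot: [180.0, -0.1, -0.0]
force: [-0.0, 0.2, -1.6]
grip_width: 0.0475
grasp_force: 30.0
from [0.4469 0.2211 0.205 ] [ 1.7999e+02 -1.4000e-01 -2.0000e-02] w 0.0475
units [ 4.556 10.867  0.179] [ 0.001 -0.023 -0.003]
```

```bash
python3 -m creep '[40,0.3,0.8,0,0,0,0, 40,0.7,1.9,0,0,0,0, 40,1.2,3.1,0,0,0,0, 40,1.7,4.3,0,0,0,0, 40,2.2,5.5,0,0,0,0, 40,2.8,6.7,0,0,0,0, 40,3.4,7.9,0,0,0,0, 40,3.9,9.1,0,0,0,0, 40,4.3,10.1,0,0,0,0, 40,4.5,10.7,0,0,0,0, 40,4.55,10.85,0,0,0,0, 40,4.55,10.85,0,0,0,0]'; python3 - <<'E'
from h import *
c=cam("wrist"); save("w4.png",c["color"]); units([.5835,-.106,.0885])
E
```

```text
time_s: 12.3
tool_pos: [0.5823, -0.1038, 0.2029]
tool_rot: [-179.9, 0.1, -0.0]
force: [0.0, 0.9, -1.1]
grip_width: 0.0473
grasp_force: 30.0
from [ 0.5824 -0.1026  0.2033] [-1.7992e+02  7.0000e-02  1.0000e-01] w 0.0471
units [0.042 0.119 3.826] [-0.014  0.012  0.016]
```

View pics/w4.png

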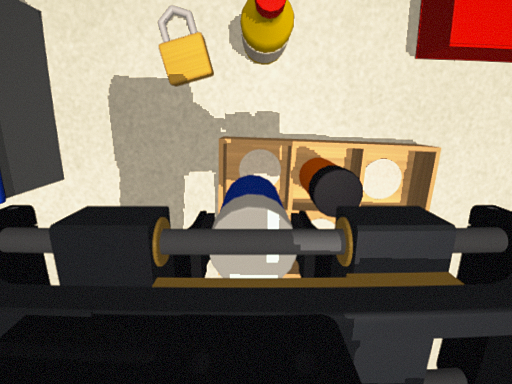

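The jar hangs over cell (40,+80). The neighbouring spent cap at (335,188) is about 1 cm clear of the right finger, and the oil and padlock are well ahead. Lower it.

```bash
python3 -m creep '[40,0.05,0.08,0.5,0,0,0, 40,0.05,0.08,1.2,0,0,0, 40,0.05,0.08,2,0,0,0, 40,0.05,0.08,2.7,0,0,0, 40,0.05,0.08,3.2,0,0,0, 40,0.05,0.08,3.5,0,0,0, 40,0.05,0.08,3.65,0,0,0, 40,0.05,0.08,3.72,0,0,0, 40,0.05,0.08,3.76,0,0,0, 40,0.05,0.08,3.76,0,0,0]'
```

```text
time_s: 13.35
tool_pos: [0.5849, -0.1072, 0.0916]
tool_rot: [180.0, -0.1, -0.0]
force: [-0.2, 0.4, -1.1]
grip_width: 0.047
grasp_force: 30.0
```

```bash
python3 -m creep '[40,0,0,0.04,0,0,0, 40,0,0,0.06,0,0,0, 40,0,0,0.06,0,0,0]'
```

```text
time_s: 13.65
tool_pos: [0.5844, -0.1071, 0.0892]
tool_rot: [180.0, -0.0, -0.0]
force: [-0.1, -0.6, -1.0]
grip_width: 0.0471
grasp_force: 30.0
```

```bash
python3 -m creep '[40,0,0,0.03,0,0,0, 40,0,0,0.03,0,0,0]'
```

```text
time_s: 13.85
tool_pos: [0.5847, -0.1071, 0.0888]
tool_rot: [180.0, -0.0, -0.0]
force: [-1.1, 0.8, 3.6]
grip_width: 0.0473
grasp_force: 30.0
```

```bash
python3 -m creep '[40,0,0,0.02,0,0,0, 40,0,0,0.02,0,0,0]'
```

```text
time_s: 14.05
tool_pos: [0.5849, -0.107, 0.0888]
tool_rot: [180.0, -0.1, -0.0]
force: [-2.5, 1.2, 6.3]
grip_width: 0.0472
grasp_force: 30.0
```

Resting on the floor. Release and rise.

```bash
python3 -m creep '[57,0,0,0,0,0,0, 57,0,0,0,0,0,0, 57,0,0,0,0,0,0, 57,0,0,0,0,0,0, 57,0,0,-0.5,0,0,0, 57,0,0,-1.2,0,0,0, 57,0,0,-2.4,0,0,0, 57,0,0,-4,0,0,0, 57,0,0,-4,0,0,0, 57,0,0,-4.3,0,0,0]'; python3 - <<'E'
from h import *
units([.5963,.2595,.21])
E
```

```text
time_s: 15.05
tool_pos: [0.5845, -0.107, 0.2182]
tool_rot: [180.0, -0.1, -0.0]
force: [-0.3, -0.5, -0.4]
grip_width: 0.0571
grasp_force: 0.0
from [ 0.5845 -0.107   0.2182] [ 1.7996e+02 -8.0000e-02 -1.0000e-02] w 0.0571
units [  0.39  -12.218   0.264] [ 0.007 -0.013 -0.001]
```

```bash
python3 -m creep '[60,0.4,-12.2,0,0,0,0, 60,0.4,-12.2,0,0,0,0, 60,0.4,-12.2,0,0,0,0, 60,0.4,-12.2,0,0,0,0, 60,0.4,-12.2,0,0,0,0, 60,0.4,-12.2,0,0,0,0, 60,0.4,-12.2,0,0,0,0, 60,0.4,-12.2,0,0,0,0, 60,0.4,-12.2,0,0,0,0, 60,0.4,-12.2,0,0,0,0, 60,0.4,-12.2,0,0,0,0]'; python3 - <<'E'
from h import *
c=cam("wrist"); a=cam("top")
w=c["color"]; t=cv2.resize(a["color"][170:240,255:345],None,fx=3,fy=3,interpolation=cv2.INTER_CUBIC)
o=np.zeros((384,512+270,3),np.uint8); o[:,:512]=w; o[:210,512:]=t; save("w5.png",o)
hsv=cv2.cvtColor(w,cv2.COLOR_RGB2HSV); m=((hsv[...,0]>18)&(hsv[...,0]<35)&(hsv[...,1]>180)&(hsv[...,2]>170)).astype(np.uint8); m[220:]=0
n,l,s,ce=cv2.connectedComponentsWithStats(m); i=1+np.argmax(s[1:,4]); print(s[i],ce[i],proj(c,[[.5963,.2595,.142]]), onplane(c,[ce[i]],.142).round(4))
units([.5963,.2595,.125])
E
```

```text
time_s: 16.15
tool_pos: [0.5972, 0.256, 0.2162]
tool_rot: [179.9, 0.0, -0.2]
force: [0.1, -0.9, 0.6]
grip_width: 0.0599
grasp_force: 0.0
[ 470   56   40   45 1381] [489.56480811  77.38740043] [[247.35678328 203.85322189]] [[0.6952 0.0749 0.142 ]]
from [0.5973 0.2563 0.2165] [179.92  -0.    -0.21] w 0.0601
units [-0.033 -0.109  3.05 ] [ 0.014 -0.001 -0.035]
```

View pics/w5.png

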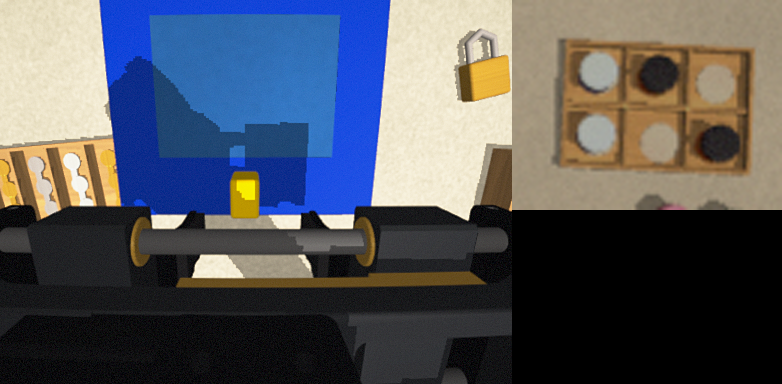

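Top view inset: both fresh (white) caps stand centred in the left-hand cells, and the spent jars haven't moved. The yellow pull spans columns 231–259 and rows 171–217 in the wrist view.

```bash
python3 - <<'E'
from h import *
c=cam("wrist"); print("front top edge",onplane(c,[(245,217.5)],.142).round(4),"sides",onplane(c,[(231,205),(259.5,205)],.142)[:,1].round(4))
print("lid front edge",onplane(c,[(150,214),(340,214)],.102).round(4))
print(proj(c,[[.5963+.017,.2595,.142],[.5963+.017,.2595,.102],[.5963-.017,.2595,.142]]).round(1))
units([.598,.26,.125])
E
```

```text
front top edge [[0.5845 0.2619 0.142 ]] sides [0.2732 0.25  ]
lid front edge [[0.5738 0.3561 0.102 ]
 [0.5728 0.1699 0.102 ]]
[[247.6 183.4]
 [248.2 173.8]
 [248.  223.4]]
from [0.5972 0.2567 0.2166] [ 1.7993e+02 -1.0000e-02 -1.9000e-01] w 0.0601
units [ 0.027 -0.114  3.054] [ 0.011 -0.001 -0.032]
```

```bash
python3 -m creep '[60,0.1,-0.16,0.3,0,0,0, 60,0.1,-0.16,1.2,0,0,0, 60,0.1,-0.16,2,0,0,0, 60,0.1,-0.16,2.5,0,0,0, 60,0.1,-0.16,2.75,0,0,0, 60,0.1,-0.16,2.85,0,0,0, 60,0.1,-0.16,2.85,0,0,0, 60,0.1,-0.16,2.85,0,0,0]' 50; python3 -c "
from h import *
units([.6,.2615,.13])"
```

```text
time_s: 17.1
tool_pos: [0.6001, 0.2642, 0.1323]
tool_rot: [-180.0, -0.1, -0.0]
force: [-0.1, 0.1, 0.5]
grip_width: 0.0597
grasp_force: 0.0
from [0.6001 0.2642 0.1323] [-1.7996e+02 -1.0000e-01 -1.0000e-02] w 0.0597
units [-0.004  0.089  0.075] [-0.007 -0.017 -0.002]
```

```bash
python3 -m creep '[60,0,0.08,0.08,0,0,0, 60,0,0.08,0.08,0,0,0, 15,0,0.08,0.08,0,0,0, 15,0,0.08,0.08,0,0,0, 15,0,0.08,0.08,0,0,0, 15,0,0.08,0.08,0,0,0, 15,0,0.08,0.08,0,0,0, 15,0,0.08,0.08,0,0,0, 15,0,0.08,0.08,0,0,0]' 50
```

```text
time_s: 18.0
tool_pos: [0.5995, 0.2624, 0.1287]
tool_rot: [-179.9, -0.0, 0.0]
force: [0.8, 2.6, -2.2]
grip_width: 0.0238
grasp_force: 50.0
```

Gripped: width 23.8 mm matches the pull. Now lift slowly along the lid's arc.

```bash
python3 -m creep '[15,0.01,0,-0.04,0,-0.07,0, 15,0.02,0,-0.08,0,-0.13,0, 15,0.02,0,-0.12,0,-0.2,0, 15,0.03,0,-0.16,0,-0.26,0]'
```

```text
time_s: 18.4
tool_pos: [0.6001, 0.2623, 0.1312]
tool_rot: [-179.9, 1.6, 0.0]
force: [4.4, 6.9, -15.6]
grip_width: 0.0238
grasp_force: 50.0
```

```bash
python3 -m creep '[15,0.01,0,-0.03,0,-0.05,0, 15,0.01,0,-0.06,0,-0.1,0, 15,0.01,0,-0.06,0,-0.1,0]'
```

```text
time_s: 18.7
tool_pos: [0.6002, 0.2623, 0.1317]
tool_rot: [-179.9, 2.3, 0.1]
force: [4.5, 6.7, -17.7]
grip_width: 0.0236
grasp_force: 50.0
```

```bash
python3 -m creep '[15,0.01,0,-0.03,0,0,0, 15,0.01,0,-0.06,0,0,0, 15,0.02,0,-0.09,0,0,0, 15,0.02,0,-0.12,0,0,0, 15,0.02,0,-0.12,0,0,0]'
```

```text
time_s: 19.2
tool_pos: [0.601, 0.2623, 0.1357]
tool_rot: [-179.9, 2.3, 0.0]
force: [6.6, 6.6, -13.6]
grip_width: 0.0235
grasp_force: 50.0
```

```bash
python3 -m creep '[15,0.01,0,-0.03,0,-0.05,0, 15,0.01,0,-0.06,0,-0.1,0, 15,0.02,0,-0.1,0,-0.16,0, 15,0.03,0,-0.14,0,-0.22,0, 15,0.03,0,-0.14,0,-0.22,0]'
```

```text
time_s: 19.7
tool_pos: [0.6026, 0.2623, 0.1419]
tool_rot: [-179.9, 3.5, -0.0]
force: [4.7, 6.7, -7.7]
grip_width: 0.0235
grasp_force: 50.0
```

The seal has let go. Raise to about 0.16 rad.

```bash
python3 -m creep '[15,0.02,0,-0.06,0,-0.12,0, 15,0.03,0,-0.12,0,-0.24,0, 15,0.05,0,-0.18,0,-0.36,0, 15,0.07,0,-0.24,0,-0.48,0, 15,0.09,0,-0.3,0,-0.6,0, 15,0.11,0,-0.36,0,-0.72,0, 15,0.12,0,-0.42,0,-0.84,0, 15,0.14,0,-0.48,0,-0.95,0, 15,0.14,0,-0.48,0,-0.95,0, 15,0.14,0,-0.48,0,-0.95,0]'; python3 - <<'E'
from h import *
o=env.get_obs(); print(o["tool_pos"],o["force"])
a=cam("scene"); t=cam("top")
im=a["color"]; o=np.zeros((480,800,3),np.uint8)
o[:,:480]=cv2.resize(im[140:260,260:380],(480,480),interpolation=cv2.INTER_CUBIC)
o[:240,480:]=cv2.resize(im[170:260,140:260],(320,240),interpolation=cv2.INTER_CUBIC)
o[240:,480:]=cv2.resize(t["color"][170:245,245:345],(320,240),interpolation=cv2.INTER_CUBIC); save("fin.png",o)
E
```

```text
time_s: 20.7
tool_pos: [0.6079, 0.2623, 0.1567]
tool_rot: [-179.9, 9.2, 0.0]
force: [3.4, 6.1, -4.4]
grip_width: 0.0238
grasp_force: 50.0
[0.60791476 0.26230587 0.15673066] [ 3.39140149  6.1063615  -4.37906259]
```

View pics/fin.png

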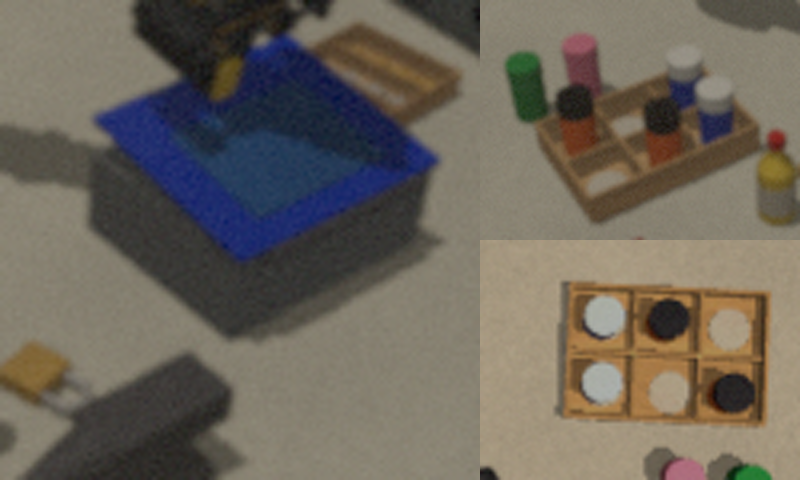

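The lid's front edge is lifted and the pull is in the gripper. The blue and orange jars stand upright, one per cell. The pull has risen 28 mm, which puts the lid at about 0.16 rad. I'll let it settle, then hand in.

```bash
python3 -m creep '[15,0,0,0,0,0,0, 15,0,0,0,0,0,0, 15,0,0,0,0,0,0, 15,0,0,0,0,0,0]' && python3 -c "
from cell import env
print(env.sign_off())"
```

```text
time_s: 21.2
tool_pos: [0.6079, 0.2623, 0.1568]
tool_rot: [-179.9, 9.1, 0.0]
force: [2.9, 4.9, -5.4]
grip_width: 0.0236
grasp_force: 50.0
the job is handed in; nothing more can be done
None
```

I handed the job in at 21.2 s: both fresh jars are upright in empty caddy cells, and the gripper is still holding the freed lid at about 0.16 rad, front edge roughly 3 cm up (estimated from the gripper's rise); no verdict was shown.

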